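Find the stamped parts crate and push it over the dispatch line

ROBOT

A 6-joint arm with a two-finger parallel gripper is mounted at the origin on the work surface. World frame = base frame: x ahead of the robot, y to its left, z up, the work surface at z = 0. Lengths are in m, angles in rad, forces in N, time in s.
With the tool pointing down it reaches from about 0.325 to 0.75 m from the base axis. Payload 7.6 kg.
Tool frame: the origin (TCP) lies on the centre line of the jaws, within the pads' length; the fingertips stand ctrl.nose_length ahead of it and the grasp point (between the pads) lies 5 mm behind it (ctrl.nose_length is the distance from the TCP to the fingertips, in m); z points along the fingers, y is the line along which they close (so a half turn about z gives the same grasp; the last joint's range is limited). The gripper opens to 85 mm and grips with 20 to 120 N. Pads are 22 mm wide; open, the fingers measure 114 mm over their backs; the gripper's body (76 mm by 85 mm) begins 54 mm behind the grasp point. The pads swing forward as they close: fully open they stand 13 mm farther back than shut.
Start: joints at [-1.192, 0.052, 1.401, -0, 1.689, -0.07], TCP at [0.228, -0.473, 0.245] pointing down, gripper open.
Joint ranges: [-2.9, 2.9], [-0.91, 2.17], [0.12, 2.37], [-1.06, 4.2], [0.26, 2.73], [-2.93, 2.93]. Speed limits (rad/s): [2.57, 2.57, 3.01, 3.14, 3.14, 3.14].

INTERFACE

Orientations are given as [roll, pitch, yaw] about the fixed x, y, z axes, in that order (R = Rz(yaw) Ry(pitch) Rx(roll)).
In Python, from plant import ctrl gives the robot as it stands. Calls block until the motion is done:
- ctrl.goto(position, orientation): joint-space move of the TCP to a pose.
- ctrl.move_linear(position, orientation=None, speed=0.15, stop_force=None): straight line of the TCP; orientation=None keeps the orientation; speed is the mean speed in m/s. With stop_force (N) it stops when the force on the tool has changed by that much, and returns True; else False.
- ctrl.move_j(angles): joint-space move.
- ctrl.grip(opening, grasp_force=None): finger opening in m; grasp_force is the grip in N (None keeps the last); returns when the fingers have stopped.
- ctrl.wait(seconds).
- ctrl.inverse_kinematics(position, orientation): joint angles nearest the present ones, or None.
- ctrl.read_state(): the state.
- ctrl.read_camera(name): name is "side" or "top"; returns a dict with "color" (384x512x3 uint8, red, green, blue), "fx", "fy", "cx", "cy" (pixels), "pose" (4x4, takes a point from camera to world coordinates). Camera axes: x right, y down, z forward; pixel columns grow to the right and rows downward; lengths in m; the calibration is good to about 2 mm. A picture is of the moment at which its call begins. There is no depth.
A pose or a line that the arm cannot do raises ctrl.IKError and nothing moves.
- ctrl.sign_off(): hands the job in; it is judged then, once.
The state is a dict: "time_s": time; "qpos": joint angles; "qvel": joint speeds; "joint_efforts": joint torques, N m; "tcp_pos": TCP position; "tool_rot": TCP orientation; "ft_force": force on the tool from outside, world axes, zero at the start; "torque": the same for the moment, N m; "gripper_width": finger opening in m; "gripper_force": force on a finger pad.
Only numpy, scipy, OpenCV 4.12 (cv2) and the standard library are available. Lean on these libraries where they do the work, as an engineer would, in place of code of your own. Each camera call takes 0.05 s, during which the arm holds its last target. There are 200 camera calls.

TASK

Two lidded yellow parts crates stand on the bench and one of them has a blue target stamp on its underside. Tip each of them over towards the robot, over its bottom edge nearest the robot and without lifting it, so that it lies on its robot-side wall with its underside facing away from the robot. Once both lie there, push the stamped one, lying as it is, away from the robot until all of it is beyond the red dispatch line; leave the other lying short of the line and do not disturb the brush, the hammer and the steel bung.

Things in the scene. Friction and masses are not known exactly. Their poses are not given: they have to be found in the camera images.
- crate_stamped: Closed yellow crate with a flat black lid, 72 (x) by 130 (y) by 90 mm tall standing, about 0.5 kg, centre of mass about 33 mm above its underside. Origin: centre of underside; z to the lid, x away from the robot (yaw within 20 degrees). This one bears the stamp, a blue disc and ring 68 mm across, in the middle of its underside; it may be left or right.
- crate_plain: Closed yellow crate with a flat black lid, 72 (x) by 130 (y) by 90 mm tall standing, about 0.5 kg, centre of mass about 33 mm above its underside. Origin: centre of underside; z to the lid, x away from the robot (yaw within 20 degrees). Looks the same while standing, but its underside is plain yellow.
- crate_stamped_heel (a point): Middle of the robot-side bottom edge of the stamped crate (36 mm from its origin along its -x), the edge it tips over. A level push of about 3 N towards the robot, 80 mm up on the far wall, tips it (it may slide a little); past about 47 degrees it falls over by itself.
- crate_plain_heel (a point): Middle of the robot-side bottom edge of the plain crate (36 mm from its origin along its -x), the edge it tips over. It tips like the other.
- crate_stamped_lid (a point): Centre of the outer face of the stamped crate's lid (90 mm from its origin along its z). When the crate lies tipped, this face is upright, turned to the robot, 72 mm high and 130 mm wide.
- crate_plain_lid (a point): Centre of the outer face of the plain crate's lid (90 mm from its origin along its z).
- dispatch_line: Red line painted on the bench (flat), 20 mm wide, 600 mm long along its y. Origin: its middle; x points away from the robot, to the dispatch side, y to the robot's left.
- brush: Bench brush lying on the bench to the left of the work, to be left alone. Origin on its length, at bench height.
- hammer: Hammer lying on the bench to the right of the work, to be left alone. Origin on its length, at bench height.
- bung: Loose steel barrel bung standing between the two crates, 34 mm across at the foot, 40 mm tall, to be left alone. Origin: centre of its underside.
Mind the look-alikes: they are no part of the job. What is shaped like the crate_stamped but orange is not meant.

How it is judged:
On the way, in this order (a step that is already met when the one before it is completed fails the run):
1. one crate lies tipped over towards the robot, both short of the line ((angle between crate_stamped's own z axis and vertical between 1.45 and 1.69 rad or angle between crate_plain's own z axis and vertical between 1.45 and 1.69 rad) and x of each of crate_stamped, crate_plain in the frame of dispatch_line below 0 m), for 0.2 s.
2. both crates lie tipped over towards the robot, both short of the line (angle between crate_stamped's own z axis and vertical between 1.45 and 1.69 rad and angle between crate_plain's own z axis and vertical between 1.45 and 1.69 rad and x of each of crate_stamped, crate_plain in the frame of dispatch_line below 0 m), for 0.2 s.
At the end, for the whole second after the job is handed in: Both crates lie still on the bench on their robot-side walls (within 7 degrees). The middle of the stamped crate's lid is past the middle of the red line, within its length; the middle of the plain crate's underside is still short of the line (angle between crate_stamped's own z axis and vertical between 1.45 and 1.69 rad and angle between crate_plain's own z axis and vertical between 1.45 and 1.69 rad and x of crate_stamped_lid in the frame of dispatch_line above 0 m and y of crate_stamped_lid in the frame of dispatch_line between -0.3 and 0.3 m and x of crate_plain in the frame of dispatch_line below 0 m and height (world z) of each of crate_stamped, crate_plain below 0.05 m and linear speed of each of crate_stamped, crate_plain below 0.02 m/s); the robot touches nothing.
It fails at once if a crate is lifted, or tipped another way than over its robot-side bottom edge: that edge rises more than 25 mm off the bench (height (world z) of any of crate_stamped_heel, crate_plain_heel above 0.025 m).
It fails at once if the brush, the hammer or the bung is moved more than 25 mm (distance of any of brush, hammer, bung from where it was at the start of the episode above 0.025 m).
It also fails if it takes over 67 s, if anything falls off the work surface, if the arm or the gripper's body presses on something with over 40 N, if the wrist force passes 120 N, or if a joint passes its speed limit or range.

## Working session

There is one attempt and no reset: what is moved stays moved. The work goes in short steps, each a Python script; the robot and the scene stay as the last script left them, time stands still between calls to the robot, and variables do not carry over. Pictures are saved under pics/ and viewed, at most 13 in all, crops included, and the job is handed in when it is done.

```bash
mkdir -p pics; ls
python3 - <<'E'
from plant import ctrl
import cv2,numpy as np
for n in("top","side"):
    c=ctrl.read_camera(n); cv2.imwrite(f"pics/{n}0.png",c["color"][:,:,::-1]); print(n,c["fx"],c["fy"],c["cx"],c["cy"],np.round(c["pose"],3).tolist())
print(ctrl.nose_length,ctrl.read_state()["time_s"],ctrl.read_state()["tool_rot"])
E
```

```text
pics
top 433.94496157491346 433.94496157491346 248.8922772326445 190.50841911804204 [[0.006, -0.988, 0.153, 0.314], [-1.0, -0.004, 0.018, 0.002], [-0.017, -0.153, -0.988, 1.258], [0.0, 0.0, 0.0, 1.0]]
side 370.06561418049233 370.06561418049233 254.49139228099546 195.3909625824847 [[-0.866, -0.372, 0.334, 0.185], [-0.5, 0.632, -0.592, 0.626], [0.009, -0.68, -0.733, 0.835], [0.0, 0.0, 0.0, 1.0]]
0.014 0.1 [-3.14021966e+00 -1.15626750e-04  4.48784905e-01]
```

View pics/top0.png

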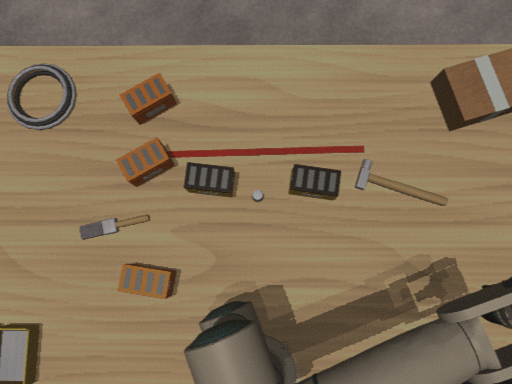

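View pics/side0.png

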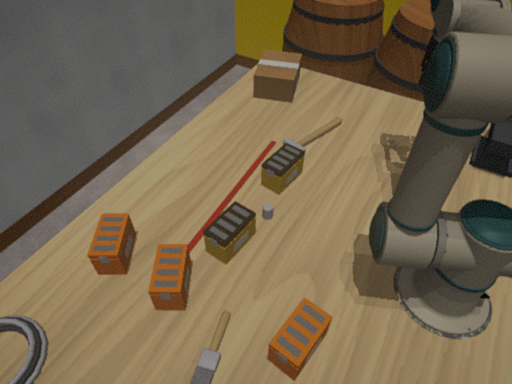

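The top view shows the black crate lids at about (210,179) and (316,182), the bung at (258,196), and the red line from (172,155) to (363,149). The hammer head is at (364,175), close to the right crate, and an orange look-alike is at (145,162).

```bash
cat > h.py <<'E'
from plant import ctrl
import cv2,numpy as np
def cam(n): return ctrl.read_camera(n)
def w(c,uv,z):
    P=c["pose"]; d=P[:3,:3]@np.array([(uv[0]-c["cx"])/c["fx"],(uv[1]-c["cy"])/c["fy"],1.])
    return P[:3,3]+d*(z-P[2,3])/d[2]
def px(c,p):
    P=c["pose"]; q=P[:3,:3].T@(np.array(p)-P[:3,3]); return q[0]/q[2]*c["fx"]+c["cx"],q[1]/q[2]*c["fy"]+c["cy"]
E
python3 - <<'E'
from h import *
c=cam("top"); im=c["color"].astype(int); v=im.max(2)
for name,(x0,x1,y0,y1) in dict(L=(180,242,158,202),R=(285,346,160,204)).items():
    m=np.zeros(v.shape,np.uint8); m[y0:y1,x0:x1]=(v[y0:y1,x0:x1]<60)
    p=cv2.findNonZero(m); hull=cv2.convexHull(p)
    r=cv2.minAreaRect(hull); b=np.array([w(c,q,.09) for q in cv2.boxPoints(r)])
    print(name,np.round(b[:,:2],3).tolist(),"mid",np.round(b.mean(0),3),"sides",[round(float(np.linalg.norm(b[i]-b[i-1])),3) for i in (0,1)], r[2])
m=((im[:,:,0]>110)&(im[:,:,1]<50)&(im[:,:,2]<50)); ys,xs=np.nonzero(m); k=(ys>140)&(ys<162)&(xs>170); 
for a in (xs[k].min(),xs[k].max()):
    s=k&(abs(xs-a)<6); print("line",np.round(w(c,(xs[s].mean(),ys[s].mean()),0),3), len(xs[s]))
for n,q,z in(("bungtop",(258,194),.04),("hamheadL",(357,190),.02),("hamheadfar",(367,161),.02),("orangeR",(173,155),.05),("brushend",(149,217),.01)): print(n,np.round(w(c,q,z),3))
cr=c["color"][130:230,110:380]; cv2.imwrite("pics/t1.png",cv2.resize(cr,None,fx=2.9,fy=2.9,interpolation=2)[:,:,::-1])
E
```

```text
L [[0.5, 0.2], [0.573, 0.194], [0.558, 0.063], [0.485, 0.071]] mid [0.529 0.132 0.09 ] sides [0.131, 0.074] 6.519801616668701
R [[0.497, -0.088], [0.569, -0.099], [0.552, -0.227], [0.48, -0.215]] mid [ 0.525 -0.157  0.09 ] sides [0.128, 0.073] 7.853313446044922
line [0.619 0.245 0.   ] 22
line [ 0.635 -0.303  0.   ] 32
bungtop [ 0.493 -0.002  0.04 ]
hamheadL [ 0.509 -0.287  0.02 ]
hamheadfar [ 0.594 -0.318  0.02 ]
orangeR [0.603 0.241 0.05 ]
brushend [0.429 0.313 0.01 ]
```

View pics/t1.png

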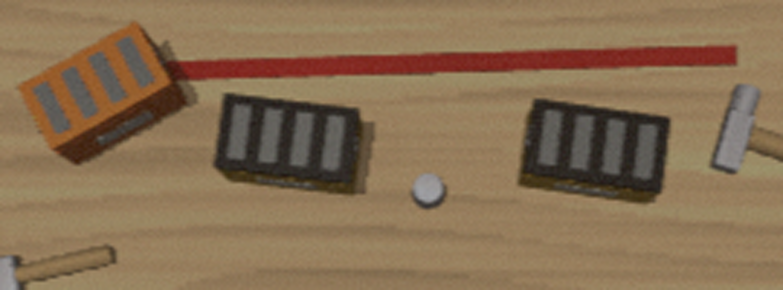

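```bash
cat >> h.py <<'E'
def tip(cx,cy,yaw,end,first=True):
    d=np.array([np.cos(yaw),np.sin(yaw)]); o=[np.pi,0,yaw]
    P=lambda s,z:[*(np.array([cx,cy])+s*d),z]
    if first:
        ctrl.goto(P(.085,.20),o); ctrl.move_linear(P(.085,.089),o,.15)
    ctrl.move_linear(P(end,.089),o,.06)
    s=ctrl.read_state(); print(s["time_s"],s["tcp_pos"],s["ft_force"])
def shot(f):
    t=cam("top")["color"][120:300,100:400]; s=cam("side")["color"][120:300,130:430]
    cv2.imwrite(f,cv2.resize(np.hstack([t,s]),None,fx=1.33,fy=1.33)[:,:,::-1])
E
python3 - <<'E'
from h import *
ctrl.grip(0.0)
tip(.525,-.157,-.14,-.008)
ctrl.wait(.3); shot("pics/a.png")
E
```

```text
5.2917 [ 0.51722879 -0.15593076  0.08893415] [ 3.36264796 -1.34297953  0.25591697]
```

View pics/a.png

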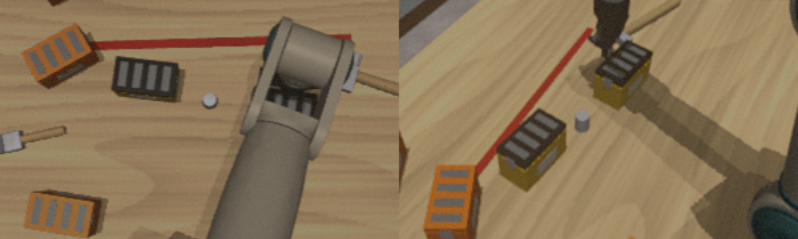

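The side half shows the right crate at (623,75) with the finger behind it; I can't tell whether it has tilted or slid, so I'll zoom in.

Run:
```python
from h import *
print(ctrl.read_state()["ft_force"])
c=cam("side"); print(px(c,(.525,-.157,.0)))
cv2.imwrite("pics/b.png",cv2.resize(c["color"][110:240,220:360],None,fx=4,fy=4,interpolation=2)[:,:,::-1])
```

```text
[ 3.37166305 -1.32503217  1.84757726]
(np.float64(282.1777881991637), np.float64(178.63334572714996))
```

View pics/b.png

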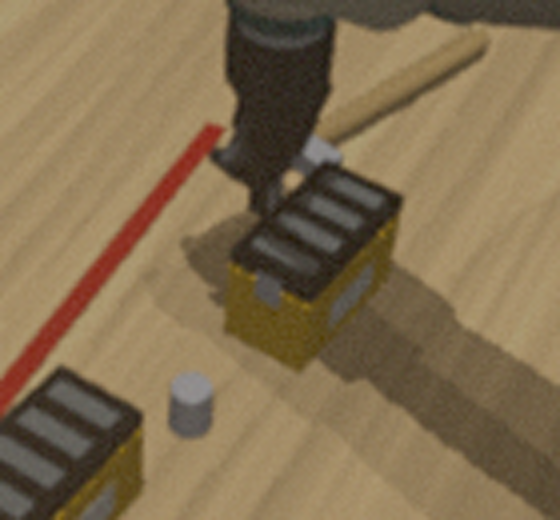

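```bash
cat >> h.py <<'E'
from scipy.optimize import least_squares
from scipy.spatial.transform import Rotation as Ro
def fit(c,names,pix,x0):
    # corner (a,b,c): a=+1 far side, b=+1 left, c=1 lid; params heel x,y,yaw,tilt
    L=np.array([[(a+1)*.036,b*.065,k*.09] for a,b,k in names]); pix=np.array(pix,float)
    def f(p):
        W=Ro.from_euler('zy',[p[2],-p[3]]).apply(L)+[p[0],p[1],0]
        return (np.array([px(c,q) for q in W])-pix).ravel()
    r=least_squares(f,x0); return r.x,np.abs(r.fun).max()
E
python3 - <<'E'
from h import *
c=cam("side")
pp=np.array([(330,163),(403,200),(300,300),(230,262),(300,367),(228,332)])/4+[220,110]
n=[(1,-1,1),(-1,-1,1),(-1,1,1),(1,1,1),(-1,1,0),(1,1,0)]
print(fit(c,n,pp,[.45,-.157,-.14,0.1]))
E
```

```text
(array([ 0.42855918, -0.14099997, -0.18414416, -0.05980334]), np.float64(3.1160406852868903))
```

The fit shows the right crate slid about 55 mm and stayed upright, because pad friction held its far wall down. I'll push it back at low height, then tip it with the finger following the rising arc.

```bash
cat >> h.py <<'E'
def P(h,yaw,s,z): return [h[0]+s*np.cos(yaw),h[1]+s*np.sin(yaw),z]
def arc(h,yaw,end=52,extra=.03,speed=.08,z0=.080,lead=1.0):
    """h heel midpoint; finger tip front face follows the wall point at height z0"""
    o=[np.pi,0,yaw]
    ctrl.goto(P(h,yaw,.125,.20),o); ctrl.move_linear(P(h,yaw,.095,z0+.014),o,.2)
    r=np.hypot(.072,z0); a=np.arctan2(z0,.072)
    ctrl.move_linear(P(h,yaw,.083,z0+.014),o,.06)
    for t in np.radians(np.linspace(0,end,5)[1:]):
        q=P(h,yaw,r*np.cos(a+t)+.011-.004,r*np.sin(a+t)+.014+.002*lead)
        ctrl.move_linear(q,o,speed)
    z=q[2]; ctrl.move_linear(P(h,yaw,r*np.cos(a+t)+.007-extra,z),o,speed)
    s=ctrl.read_state(); print(s["time_s"],s["tcp_pos"],s["ft_force"])
E
python3 - <<'E'
from h import *
p=ctrl.read_state()["tcp_pos"]; y=-.16; o=[np.pi,0,y]; h=[.4286,-.141]
ctrl.move_linear([p[0]+.02,p[1],.2],o,.25)
ctrl.goto(P(h,y,-.05,.2),o); ctrl.grip(.05)
ctrl.move_linear(P(h,y,-.05,.044),o,.25)
ctrl.move_linear(P(h,y,.043,.044),o,.08)
ctrl.move_linear(P(h,y,-.01,.044),o,.2); ctrl.move_linear(P(h,y,-.01,.2),o,.25); ctrl.grip(0.)
print(ctrl.read_state()["time_s"])
# step aside so that the top camera sees, heading for the left crate's far side
ctrl.goto([.40,0.05,.25],[np.pi,0,-.11])
c=cam("top"); cv2.imwrite("pics/c.png",cv2.resize(c["color"][120:280,160:400],None,fx=3,fy=3,interpolation=2)[:,:,::-1])
print(ctrl.read_state()["time_s"])
E
```

```text
11.425
12.2833
```

View pics/c.png

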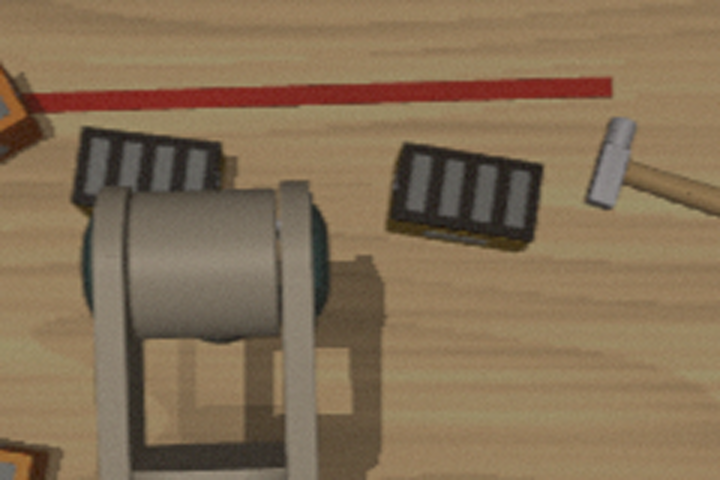

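The right crate stands upright again, with its lid corners in the crop at (403,143), (543,163), (528,242) and (389,220). Next I tip the left crate on the arc.

Run:
```python
from h import *
c=cam("top"); q=np.array([w(c,np.array(p)/3+[160,120],.09) for p in [(403,143),(543,163),(528,242),(389,220)]])
m=q.mean(0); e=q[0]-q[1]+q[3]-q[2]; print("R lid",m,"yaw",np.arctan2(-e[0],e[1]))
arc([.493,.136],-.11)
p=ctrl.read_state()["tcp_pos"]
ctrl.move_linear([p[0],p[1],.2],None,.25); ctrl.wait(.2)
shot("pics/d.png")
```

```text
R lid [ 0.51383504 -0.15761604  0.09      ] yaw -0.1487348928384847
16.725 [0.4518755  0.14059839 0.12222154] [-0.00072159 -0.47648673  0.08624329]
```

View pics/d.png

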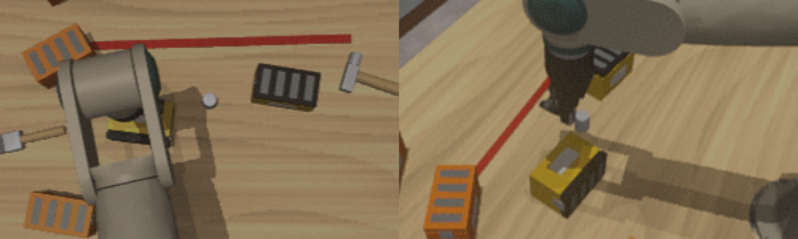

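The left crate now lies on its robot-side wall, lid towards the robot. The same arc goes on the right crate.

Run:
```python
from h import *
arc([.478,-.152],-.148)
p=ctrl.read_state()["tcp_pos"]
ctrl.move_linear([p[0],p[1],.2],None,.25); ctrl.wait(.1)
ctrl.goto([.36,-.30,.2],[np.pi,0,0])
print(ctrl.read_state()["time_s"])
c=cam("side"); im=c["color"]; cv2.imwrite("pics/e.png",np.hstack([cv2.resize(im[120:280,170:350],(400,356)),cv2.resize(cam("top")["color"][140:285,170:360],(400,356))])[:,:,::-1])
```

```text
22.2417 [ 0.43707825 -0.14597291  0.12224357] [ 0.22907682  0.77176525 -0.42318427]
23.525
```

View pics/e.png

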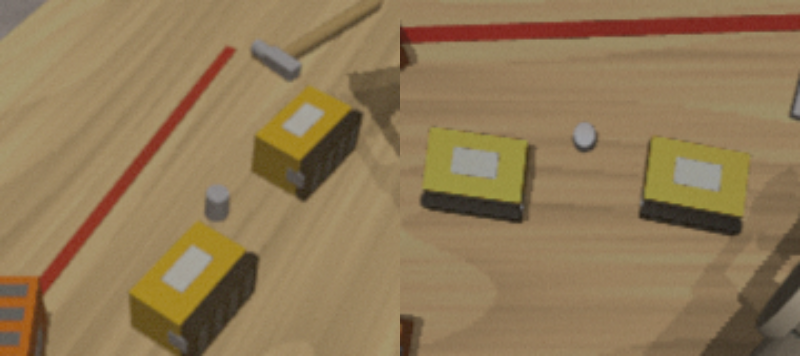

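Both crates lie tipped. In the right half, the left crate's top face has corners (430,128), (530,145), (524,207), (422,195), and the right crate's (651,138), (749,153), (741,217), (641,203). The undersides can't be seen from here, so I'll compute poses and then turn the right crate to expose its underside.

Run:
```python
from h import *
c=cam("top")
for n,k in dict(L=[(430,128),(530,145),(524,207),(422,195)],R=[(651,138),(749,153),(741,217),(641,203)]).items():
    q=np.array([w(c,((u-400)/2.105+170,v/2.455+140),.072) for u,v in k]); e=q[0]-q[1]+q[3]-q[2]
    print(n,np.round(q[:,:2],3).tolist(),"lid mid",np.round((q[2]+q[3])/2,3),"under",np.round((q[0]+q[1])/2,3),"yaw",round(float(np.arctan2(-e[0],e[1])),3))
    for r in(0,.3): pass
```

```text
L [[0.493, 0.202], [0.474, 0.07], [0.404, 0.077], [0.417, 0.211]] lid mid [0.41  0.144 0.072] under [0.483 0.136 0.072] yaw -0.118
R [[0.482, -0.088], [0.466, -0.216], [0.394, -0.204], [0.409, -0.075]] lid mid [ 0.402 -0.139  0.072] under [ 0.474 -0.152  0.072] yaw -0.121
```

Run:
```python
from h import *
o=[np.pi,0,0]
ctrl.goto([.335,-.192,.15],o); ctrl.move_linear([.335,-.192,.042],o,.25)
ctrl.move_linear([.462,-.182,.042],o,.1)
ctrl.move_linear([.43,-.195,.042],o,.2); ctrl.move_linear([.42,-.20,.2],o,.3)
ctrl.goto([.36,-.30,.2],o)
print(ctrl.read_state()["time_s"])
c=cam("side"); im=c["color"]; t=cam("top")["color"]
i=im.astype(int); m=(i[:,:,2]>i[:,:,0]+25)&(i[:,:,2]>i[:,:,1]+15); ys,xs=np.nonzero(m); k=(xs>170)&(xs<350)&(ys>120)&(ys<280); print("blue",k.sum(),xs[k].mean() if k.any() else 0,ys[k].mean() if k.any() else 0)
cv2.imwrite("pics/f.png",np.hstack([cv2.resize(im[120:280,170:350],(400,356)),cv2.resize(t[140:285,170:360],(400,356))])[:,:,::-1])
```

```text
27.7833
blue 0 0 0
```

View pics/f.png

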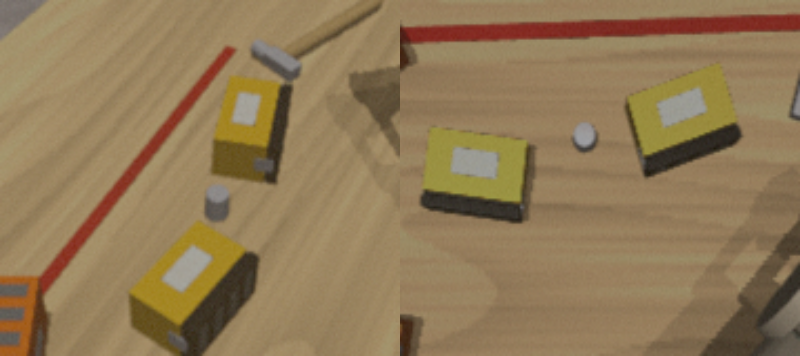

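The right crate is at yaw of about +20°, with its underside still hidden. To turn it further, I'll press the left end of its underside back towards the robot, which also keeps it short of the line.

Run:
```python
from h import *
o=[np.pi,0,0]; c=cam("top")
W=lambda u,v:w(c,((u-400)/2.105+170,v/2.455+140),.072)
a,b=W(628,97),W(721,67); print(a,b)
e=(b-a)/np.linalg.norm(b-a); n=np.array([-e[1],e[0],0]); n*=np.sign(n[0])
p=a+.022*e; print(p,n)
s=p+n*.04
ctrl.goto([s[0],s[1],.17],o); ctrl.move_linear([s[0],s[1],.042],o,.25)
ctrl.move_linear([p[0]-.085,p[1]-.012,.042],o,.1)
q=ctrl.read_state()["tcp_pos"]
ctrl.move_linear([q[0]+.015,q[1],.05],o,.2); ctrl.move_linear([q[0]+.015,q[1],.2],o,.3)
ctrl.goto([.36,-.30,.2],o)
print(ctrl.read_state()["time_s"])
c=cam("side"); im=c["color"]; t=cam("top")["color"]
i=im.astype(int); m=(i[:,:,2]>i[:,:,0]+25)&(i[:,:,2]>i[:,:,1]+15); ys,xs=np.nonzero(m); k=(xs>170)&(xs<350)&(ys>120)&(ys<280); print("blue",k.sum(),xs[k].mean() if k.any() else 0,ys[k].mean() if k.any() else 0)
cv2.imwrite("pics/g.png",np.hstack([cv2.resize(im[120:280,170:350],(400,356)),cv2.resize(t[140:285,170:360],(400,356))])[:,:,::-1])
```

```text
[ 0.52898683 -0.05822591  0.072     ] [ 0.56391736 -0.18106133  0.072     ]
[ 0.53500436 -0.07938695  0.072     ] [0.96186511 0.27352423 0.        ]
33.0417
blue 0 0 0
```

View pics/g.png

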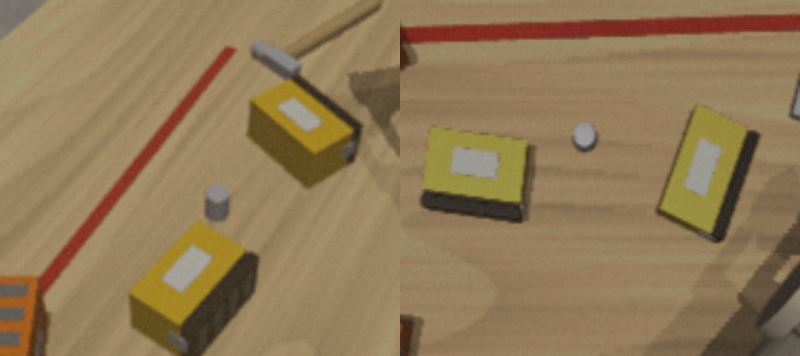

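The right crate's underside, at (285,150) in the left half, is fully visible and plain yellow. The left crate is therefore the stamped one, and I push it over the line with open fingers.

Run:
```python
from h import *
y=-.118; o=[np.pi,0,y]; h=[.394,.1466]
ctrl.grip(.085)
ctrl.goto(P(h,y,-.045,.16),o); ctrl.move_linear(P(h,y,-.045,.036),o,.2)
ctrl.move_linear(P(h,y,.10,.036),o,.09); ctrl.move_linear(P(h,y,.257,.036),o,.08)
print(ctrl.read_state()["ft_force"])
ctrl.move_linear(P(h,y,.20,.036),o,.2); ctrl.move_linear(P(h,y,.19,.2),o,.3)
ctrl.goto([.36,-.25,.25],[np.pi,0,0])
print(ctrl.read_state()["time_s"])
im=cam("side")["color"]; t=cam("top")["color"]
cv2.imwrite("pics/i.png",np.hstack([cv2.resize(im[100:280,150:350],(400,360)),cv2.resize(t[80:260,160:360],(400,360))])[:,:,::-1])
```

```text
[-1.72391877  0.88098741  1.36770466]
42.975
```

View pics/i.png

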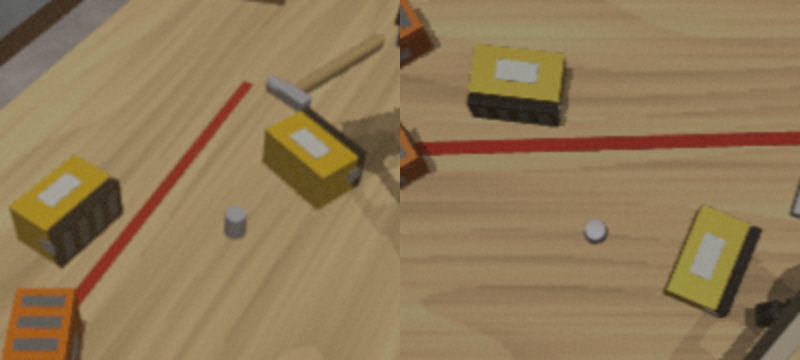

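The stamped crate lies wholly beyond the line: its lid foot is at row 124 and the line at about row 140. The plain crate lies short of the line, the bung and hammer are in place, and the arm is clear.

```bash
python3 -c "
from plant import ctrl
print(ctrl.sign_off())"
```

```text
the job is handed in; nothing more can be done
None
```

I handed the job in at about 43 s: both crates are tipped towards the robot, the stamped (left) one lies fully past the red line, and the plain one lies short of it, though I turned it well out of line so the camera could see its underside. I took the left crate as stamped because the right one's underside was plain, and the sign-off gave no verdict.

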